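# Unclip the tube cassette from the mixer

## Robot

A 6-joint arm with a two-finger parallel gripper is mounted at the origin on the work surface. World frame = base frame: x ahead of the robot, y to its left, z up, the work surface at z = 0. Lengths are in m, angles in rad, forces in N, time in s.
With the tool pointing down it reaches from about 0.425 to 0.95 m from the base axis. Payload 14.7 kg.
Tool frame: the origin (TCP) lies on the centre line of the jaws, within the pads' length; the fingertips stand 14 mm ahead of it and the grasp point (between the pads) lies 5 mm behind it; z points along the fingers, y is the direction in which the jaws open and shut (so a half turn about z gives the same grasp; the last joint's range is limited). The gripper opens to 85 mm and grips with 20 to 120 N. Pads are 22 mm wide; open, the fingers measure 114 mm over their backs; the gripper's body (76 mm by 85 mm) begins 54 mm behind the grasp point. The pads swing forward as they close: fully open they stand 13 mm farther back than shut.
Start: joints at [1.089, 0.48, 1.596, -0, 1.065, -0.047], TCP at [0.274, 0.59, 0.245] pointing down, gripper open.
Joint ranges: [-2.75, 2.75], [-0.82, 2.05], [0.23, 2.67], [-1.56, 4.7], [0.09, 2.69], [-2.92, 2.92]. Speed limits (rad/s): [1.89, 1.89, 2.39, 3.01, 3.01, 3.01].

## Interface

Orientations are given as [roll, pitch, yaw] about the fixed x, y, z axes, in that order (R = Rz(yaw) Ry(pitch) Rx(roll)).
In Python, from cell import manip, imaging, ticket gives the robot as it stands. The module is installed in compiled form; this text tells all that it offers.
- The arm moves only by the tool step_arm, never from a script. Its argument "moves" is a list of rows, each a list of 3 entries, a list of its own where there are three numbers: the shift along the tool's x, y, z in cm, then the turn, a rotation vector about the tool's x, y, z in degrees, then the opening in per cent of the stroke, from 0 (shut) to 100 (fully open). A call has 1 to 10 rows; each row is the pose to reach, as a shift and turn from the pose commanded when the call began, along the tool's axes at that moment; what a row does not reach only later rows make up. A row lasts 1/10 s, in which the tool goes at most 50 mm and 8.59 degrees, less where a joint would pass 70% of its speed; a pose out of reach is approached as far as the arm can. A call with a gripper value outside its range is refused whole. The fingers move at their own pace and stop on an object; the grip force is fixed at half the most. Time passes only in rows, so rows that repeat a pose let the fingers close. It gives the time, the measured TCP pose, the force and the opening at its end, in the units of the state.
- manip.read_state(): the state, without advancing time (a new reading comes with each control period).
- imaging.camera(name): name is "side" or "top"; returns the picture (480x640x3 uint8, blue, green, red); there is no depth.
- imaging.get_calibration(name): a dict with "intrinsics" (3x3 intrinsics, pixels), "dist" ([k1, k2, p1, p2, k3] as OpenCV has them; the pictures are not rectified), "rvec" (rotation vector, rad) and "tvec" (3), from world to camera coordinates, as OpenCV has them. Camera axes: x right, y down, z forward; pixel columns grow to the right and rows downward; lengths in m; the calibration is good to about 2 mm. A picture is of the moment at which its call begins. get_calibration takes no time and is no camera call.
- ticket.sign_off(): hands the job in, once; it reports no verdict.
Trained networks look in the newest picture that a camera, given by its name, has taken for a name from the list of things; names that differ only in an ending like _2 or _b are one class to them, and where a whole thing is asked for, a point or a joint stands for the part that bears it (a point fixed in the world has none). Each returns a list of dicts, best first, with "score" (0 to 1); they miss things now and then, are a little off and sometimes report something else, mostly with a low value. They report only what shows in the picture. A call takes as long as a camera call. They do not tell look-alikes from the thing itself.
- imaging.search_frame(target, camera): "rect" ([left, top, width, height] in pixels, round what is visible of it).
The state is a dict: "time_s": time; "q": joint angles; "qvel": joint speeds; "joint_efforts": joint torques, N m; "tcp_pos": TCP position; "ee_rot": TCP orientation; "ft_force": force on the tool from outside, world axes, zero at the start; "wrist_torque": the same for the moment, N m; "finger_gap": finger opening in m.
Only numpy, scipy, OpenCV 4.12 (cv2) and the standard library are available. Lean on these libraries where they do the work, as an engineer would, in place of code of your own. Each camera call takes 0.05 s, during which the arm holds its last target.

## Task

The mixing run is over. Lift the clear splash cover off the tube mixer and set it down upright, flat on the floor of the steel tray, and let go of it without dropping it. Then squeeze the two orange catches of the tube cassette together, lift the cassette straight out of its dock without forcing it past its hooks, and finish with it held up still and level by its squeezed catches, the underside at least 5 cm above the mixer's platform; do not put it down or let go, and leave the other things on the bench where they are.

Things in the scene. Friction and masses are not known exactly. Their poses are not given: they have to be found in the camera images.
- mixer: Tube mixer, fixed to the bench: white and grey housing 220 x 180 mm (x by y), its sloping control panel towards its own -x; origin at the centre of its underside, z up, its yaw is unknown. On top a dark platform 154 x 112 mm, top face 100 mm above the bench, centred 15 mm towards its own +x. It may stand on either side of the bench, with the tray on the other.
- dock (a point): Centre of the mixer's platform, on its top face (z = 100 mm), axes as the mixer's. Here the cassette stands in a low aluminium frame 116 mm (x) by 66 mm (y) outside and 13 mm high, with 2 mm play all round; at the middle of each long side a steel lip overhangs the cassette's hook and keeps the cassette down.
- cover: Loose clear plastic splash cover with blue edges, an upturned box open below: 126 (x) x 80 (y) x 82 mm high, walls 3 mm, about 160 g; origin at the centre of its open lower edge, z up. It stands on the platform over the cassette, within 3 mm of dock, with the mixer's yaw; lift it 85 mm or more straight up before going sideways, to clear the tubes.
- cover_grip (a point): Point to grip in the cover's blue ridge handle: ridge 70 mm long along the cover's x, 14 mm thick across its y, from 82 to 108 mm above the cover's lower edge; this point is on its centre line, 104 mm above that edge.
- tray: Shallow stainless tray fixed on the bench, 210 (x) x 160 (y) mm outside, 204 x 154 mm inside, rim 16 mm above the bench, floor 2 mm thick; origin at the centre of its underside, z up. Empty.
- cassette: White tube cassette, about 0.22 kg, with two rows of four blue-capped tubes fixed in it (caps up to 69 mm high): 104 (x) x 42 (y) mm, deck at 50 mm; origin at the centre of its underside, z up. At the start it is home in the dock, origin at dock, with the mixer's yaw. It comes out straight up, only while both catches are squeezed in.
- cassette_grip (a point): Midway between the two orange catch pads, 40 mm above the cassette's underside. The pads, on its +y and -y sides, are 26 mm long (x) and reach from 24 to 50 mm above the underside; 62 mm over their outer faces when free, 48 mm squeezed home. Between them, tube caps reach 29 mm above this point. The dock's frame ends 27 mm below it.
- catch_a (a joint): Travel of the +y side's spring catch, in m: 0 free, 0.007 squeezed fully home; 1.5 N starts it, 6 N holds it home. Its hook, near the cassette's foot, is clear of the dock's lip from about 0.004 on with the cassette centred; with both catches home it is clear wherever the cassette stands in its 2 mm play.
- catch_b (a joint): The same for the -y side's catch.
- catch_a_face (a point): Middle of the outer face of the +y catch pad.
- catch_b_face (a point): Middle of the outer face of the -y catch pad.
- marker: Black marker pen lying on the bench, 132 mm long, 17 mm high, along its own x; origin at its middle, on the bench. Leave alone.
- tube_stand: Small green block 44 x 44 x 30 mm on the bench with one capped tube standing in it, 98 mm high in all; origin under its centre. Leave alone.
- spray_bottle: White and blue disinfectant spray bottle, 68 mm across, 178 mm high, standing at the robot's right; origin under its centre. Leave alone.
- specimen_pot: White specimen pot with a yellow lid, 66 mm across, 66 mm high, standing at the robot's left; origin under its centre. Leave alone.
Mind the look-alikes: they are no part of the job. What is shaped like the cover but purple, red or yellow is not meant.

How it is judged:
By the outcome, as a careful person would: the job done as asked, in the order asked, and still so for the second after the job is handed in, while the arm keeps its last pose, push and grip.
It also fails if it takes over 58 s, if anything falls off the work surface, if the arm or the gripper's body presses on something with over 40 N, if the wrist force passes 120 N, or if a joint passes its speed limit or range.

## Working session

There is one attempt and no reset: what is moved stays moved. The work goes in short steps, Python scripts to look and compute and a tool call to move; the robot and the scene stay as the last step left them, time stands still between calls to the robot, and variables do not carry over. Pictures are saved under pics/ and viewed, and the job is handed in when it is done.

Besides the shell and the picture viewer there is one more tool, called after "Request:" as a command line: name --argument value ..., lists and objects as JSON in quotes. step_arm: Moves the arm, as the interface text tells. Its arguments: {"type":"object","properties":{"moves":{"type":"array","items":{"type":"array"}}},"required":["moves"]}

```bash
mkdir -p pics; cat > h.py <<'E'
import numpy as np, cv2
from cell import manip, imaging, ticket
from scipy.spatial.transform import Rotation as R
def cal(n):
    c=imaging.get_calibration(n); return [np.array(c[k],float) for k in("intrinsics","dist","rvec","tvec")]
def proj(n,P):
    K,d,r,t=cal(n); return cv2.projectPoints(np.array(P,float).reshape(-1,1,3),r,t,K,d)[0].reshape(-1,2)
def ray(n,uv,z):
    K,d,r,t=cal(n); M=cv2.Rodrigues(r)[0]
    p=cv2.undistortPoints(np.array(uv,float).reshape(-1,1,2),K,d).reshape(-1,2)
    C=-M.T@t.ravel(); out=[]
    for a in p:
        v=M.T@np.array([a[0],a[1],1]); out.append(C+v*(z-C[2])/v[2])
    return np.array(out)
E
python3 - <<'E'
from h import *
print(manip.read_state())
for n in("top","side"):
    im=imaging.camera(n); cv2.imwrite(f"pics/{n}0.png",im)
    K,d,r,t=cal(n);M=cv2.Rodrigues(r)[0];print(n,-M.T@t.ravel(),M[2],K[0,0])
    for k in("mixer","cover","tray","cassette","cover_grip"):
        print(k,[(np.round(x["rect"]),round(x["score"],2)) for x in imaging.search_frame(k,n)][:4])
E
```

```text
{'time_s': 0.0, 'q': array([ 1.08940236e+00,  4.80806668e-01,  1.59689106e+00, -1.00378838e-05,
        1.06511012e+00, -4.66053992e-02]), 'qvel': array([-0.00132097, -0.00087041,  0.001224  ,  0.00012509,  0.00058173,
        0.00048407]), 'joint_efforts': array([-4.27688705e-03, -9.50626087e+01, -4.30191600e+01, -3.87312821e-04,
        1.16274739e-02,  7.00753026e-05]), 'tcp_pos': array([0.27358946, 0.58916638, 0.24468231]), 'ee_rot': array([-3.14037836e+00, -4.78482992e-05,  2.70680893e+00]), 'ft_force': array([-0.67770106,  0.06256993, -0.53342818]), 'wrist_torque': array([ 0.02639818, -0.01161443,  0.06902838]), 'finger_gap': 0.0854863155691305}
top [ 0.20873186 -0.02745952  1.69553992] [ 0.20481784 -0.00670179 -0.97877717] 618.744358319096
mixer [(array([342., 201.,  70.,  88.]), 0.62)]
cover [(array([346., 301.,  48.,  55.]), 0.98), (array([435., 189.,  47.,  56.]), 0.9), (array([361., 199.,  38.,  61.]), 0.82), (array([430., 299.,  38.,  53.]), 0.79)]
tray [(array([190., 199.,  84.,  94.]), 0.67), (array([477., 265.,  38.,  30.]), 0.16)]
cassette []
cover_grip [(array([350., 301.,  41.,  52.]), 0.91), (array([437., 187.,  48.,  57.]), 0.84), (array([429., 299.,  42.,  55.]), 0.72), (array([337., 136.,  53.,  58.]), 0.66)]
side [-0.12527883 -0.72594729  1.2411094 ] [ 0.4529573   0.47531681 -0.754257  ] 470.0878924095399
mixer [(array([309., 265.,  88.,  67.]), 0.63)]
cover [(array([334., 236.,  51.,  59.]), 0.85), (array([403., 295.,  54.,  49.]), 0.82), (array([370., 226.,  45.,  33.]), 0.73), (array([267., 299.,  50.,  58.]), 0.69)]
tray [(array([235., 202.,  72.,  52.]), 0.69)]
cassette []
cover_grip [(array([271., 300.,  44.,  59.]), 0.88), (array([367., 223.,  43.,  32.]), 0.87), (array([318., 346.,  56.,  62.]), 0.83), (array([335., 234.,  50.,  58.]), 0.6)]
```

View pics/top0.png

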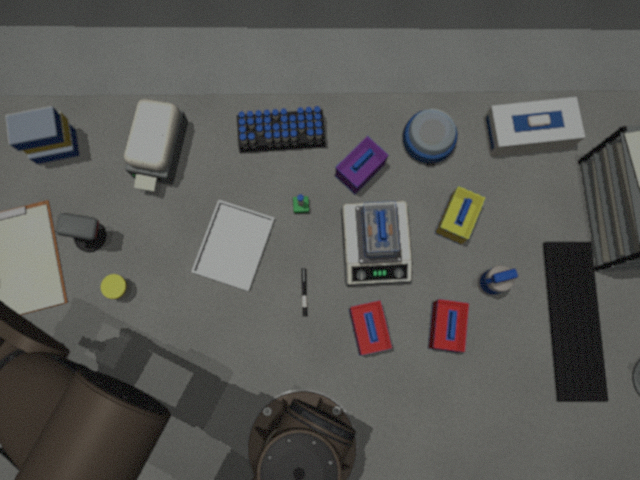

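View pics/side0.png

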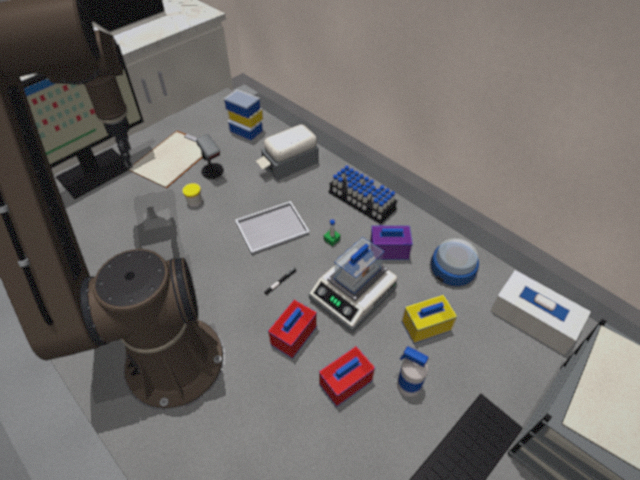

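```bash
python3 - <<'E'
import cv2
a=cv2.imread("pics/top0.png")[180:310,310:440];cv2.imwrite("pics/top0c.png",cv2.resize(a,None,fx=4.6,fy=4.6,interpolation=3))
a=cv2.imread("pics/side0.png")[220:350,290:430];cv2.imwrite("pics/side0c.png",cv2.resize(a,None,fx=4.6,fy=4.6,interpolation=3))
a=cv2.imread("pics/top0.png")[180:310,170:300];cv2.imwrite("pics/top0t.png",cv2.resize(a,None,fx=4.6,fy=4.6,interpolation=3))
E
```

```text
(no output)
```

View pics/top0c.png

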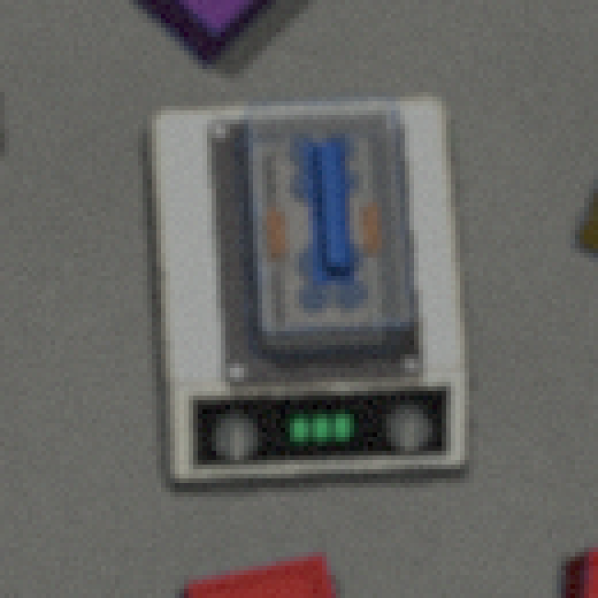

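View pics/side0c.png

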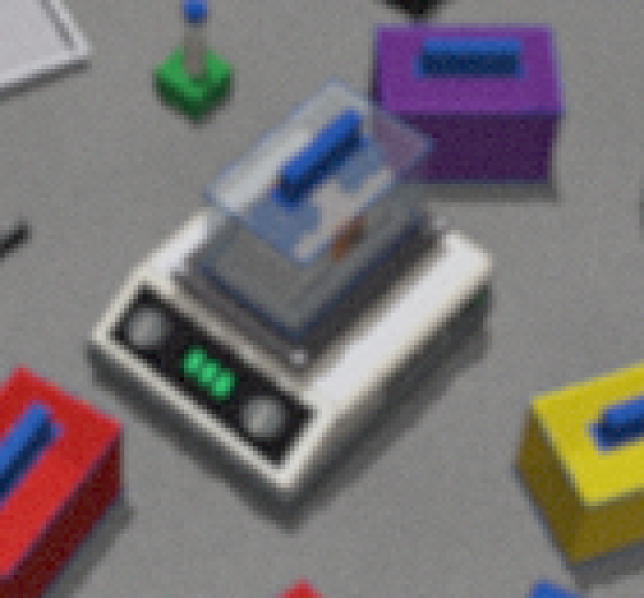

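View pics/top0t.png

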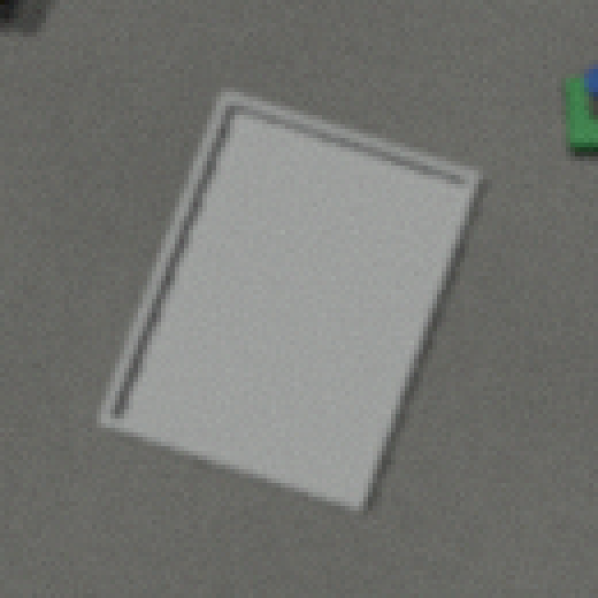

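```bash
cat > fit.py <<'E'
from h import *
from scipy.optimize import least_squares
def px(c,off): return (np.array(c,float)+.5)/4.6-.5+np.array(off)
TO=(310,180);SO=(290,220);TT=(170,180)
# model (cover frame / world z) points
def box(hx,hy,z): return np.array([[hx,hy,z],[hx,-hy,z],[-hx,-hy,z],[-hx,hy,z]])
cov=box(.063,.040,.182)
obs=[]
# top view: image up = +x, left=+y
for p,c in zip(cov,[(247,103),(400,99),(413,323),(266,329)]): obs.append(("top",p,px(c,TO)))
for p,c in zip(cov,[(335,80),(435,148),(305,265),(205,193)]): obs.append(("side",p,px(c,SO)))
def tf(p,m): 
    c,s=np.cos(p[2]),np.sin(p[2]); return np.c_[p[0]+c*m[:,0]-s*m[:,1],p[1]+s*m[:,0]+c*m[:,1],m[:,2]]
def fit(obs,p0):
    def res(p):
        o=[]
        for n,m,u in obs: o.append((proj(n,tf(p,m[None]))[0]-u))
        return np.concatenate(o)
    s=least_squares(res,p0,loss="soft_l1"); return s.x,res(s.x).reshape(-1,2)
if __name__=="__main__":
    p,r=fit(obs,[.7,-.1,0]);print("cover",p,np.degrees(p[2]));print(r.round(2))
    for n in("top","side"):
        q,r=fit([o for o in obs if o[0]==n],p);print(n,q)
    pl=box(.077,.056,.1); po=[("top",m,px(c,TO)) for m,c in zip(pl[[0,2,3]],[(210,120),(422,376),(228,384)])]
    q,r=fit(po,p);print("platform",q);print(r.round(2))
    tr=box(.105,.080,.016); to=[("top",m,px(c,TT)) for m,c in zip(tr,[(224,90),(483,172),(362,511),(98,425)])]
    q,r=fit(to,[.65,.2,-.3]);print("tray",q);print(r.round(2))
    for n in("top","side"):
        im=cv2.imread(f"pics/{n}0.png"); S=5
        o=TO if n=="top" else SO
        im=cv2.resize(im[o[1]:o[1]+110,o[0]:o[0]+140],None,fx=S,fy=S,interpolation=3)
        for m,col in((cov,(0,255,0)),(box(.063,.04,.1),(0,255,255)),(box(.035,.007,.208),(0,0,255)),(pl,(255,0,255))):
            u=(proj(n,tf(p,m))-o+.5)*S-.5
            cv2.polylines(im,[np.round(u).astype(int)],True,col,1)
        cv2.imwrite(f"pics/{n}0fit.png",im)
    im=cv2.imread("pics/top0.png");o=TT;im=cv2.resize(im[o[1]:o[1]+130,o[0]:o[0]+130],None,fx=4,fy=4)
E
python3 fit.py
```

```text
cover [ 0.54517032 -0.20713777  0.030995  ] 1.775882529274068
[[ 1.45  0.26]
 [-0.23 -0.13]
 [ 0.45  0.16]
 [ 0.3   0.17]
 [ 0.18 -0.31]
 [-0.39 -0.78]
 [-0.43 -0.48]
 [-0.06 -0.47]]
top [ 0.54547569 -0.20602419  0.03113819]
side [ 0.54416068 -0.20874133  0.03417543]
platform [ 0.54363705 -0.20595568  0.03326268]
[[ 0.11  0.21]
 [ 0.25 -0.16]
 [-0.38 -0.04]]
tray [ 0.53432375  0.18678767 -0.32343652]
[[ 0.31  1.51]
 [-1.88  0.8 ]
 [-0.31 -1.42]
 [ 1.77 -0.65]]
```

```bash
python3 - <<'E'
from fit import *
c=[px(a,TT) for a in[(224,90),(483,172),(362,511),(98,425)]]
P=ray("top",c,.016);print(P.round(3),P.mean(0))
for i in range(4): d=P[(i+1)%4]-P[i];print(np.linalg.norm(d),np.degrees(np.arctan2(d[1],d[0])))
E
```

```text
[[0.664 0.23  0.016]
 [0.611 0.072 0.016]
 [0.405 0.143 0.016]
 [0.458 0.301 0.016]] [0.53457402 0.18669534 0.016     ]
0.16654165036951327 -108.55176521051766
0.21722137390996732 160.8923486505096
0.16605478731952467 71.38394746394759
0.217030882729037 -18.979575903454297
```

View pics/top0fit.png

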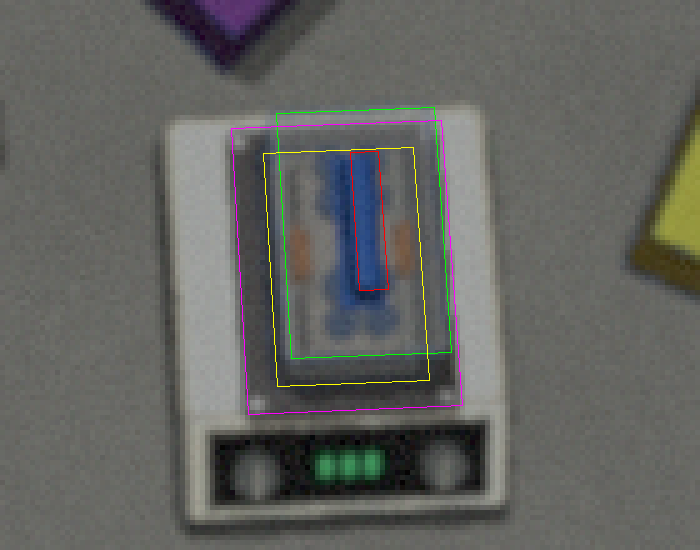

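View pics/side0fit.png

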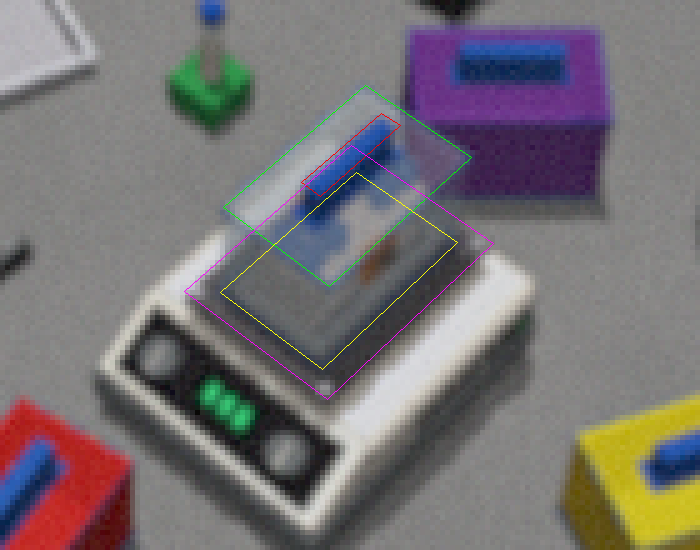

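```bash
cat >> h.py <<'E'
def plan(pos,yaw,s=None):
    s=s or manip.read_state()
    A=R.from_euler("xyz",s["ee_rot"]); B=R.from_euler("xyz",[np.pi,0,yaw])
    print("t",round(s["time_s"],2),"tcp",s["tcp_pos"].round(4),"rot",s["ee_rot"].round(4),"F",s["ft_force"].round(1),"gap",round(s["finger_gap"],4))
    print("shift cm",(A.inv().apply(np.array(pos)-s["tcp_pos"])*100).round(2),"rv deg",np.degrees((A.inv()*B).as_rotvec()).round(2))
E
python3 -c "
from h import *
plan([.545,-.207,.30],3.1736)"
```

```text
t 0.6 tcp [0.2738 0.5895 0.2453] rot [-3.1416 -0.      2.7068] F [ 0.3 -0.2 -1.1] gap 0.0854
shift cm [-58.15 -60.82  -5.47] rv deg [ -0.    -0.   -26.74]
```

Request:
step_arm --moves '[[[0, 0, -5.5], [0, 0, 0], 100], [[-58.1, -60.8, -5.5], [0, 0, -26.7], 100], [[-58.1, -60.8, -5.5], [0, 0, -26.7], 100], [[-58.1, -60.8, -5.5], [0, 0, -26.7], 100], [[-58.1, -60.8, -5.5], [0, 0, -26.7], 100], [[-58.1, -60.8, -5.5], [0, 0, -26.7], 100], [[-58.1, -60.8, -5.5], [0, 0, -26.7], 100], [[-58.1, -60.8, -5.5], [0, 0, -26.7], 100], [[-58.1, -60.8, -5.5], [0, 0, -26.7], 100], [[-58.1, -60.8, -5.5], [0, 0, -26.7], 100]]'

```text
time_s: 1.6
tcp_pos: [0.4179, 0.1653, 0.2983]
ee_rot: [3.141, 0.001, -3.11]
ft_force: [0.7, -0.1, -0.1]
finger_gap: 0.0857
```

```bash
python3 -c "
from h import *
plan([.545,-.207,.30],3.1736)"
```

```text
t 1.6 tcp [0.4179 0.1653 0.2983] rot [ 3.1413e+00  8.0000e-04 -3.1101e+00] F [ 0.7 -0.1 -0.1] gap 0.0857
shift cm [-11.54 -37.61  -0.17] rv deg [ 0.01  0.05 -0.03]
```

Request:
step_arm --moves '[[[-11.5, -37.6, -0.2], [0, 0, 0], 100], [[-11.5, -37.6, -0.2], [0, 0, 0], 100], [[-11.5, -37.6, -0.2], [0, 0, 0], 100], [[-11.5, -37.6, -0.2], [0, 0, 0], 100], [[-11.5, -37.6, -0.2], [0, 0, 0], 100], [[-11.5, -37.6, -0.2], [0, 0, 0], 100], [[-11.5, -37.6, -0.2], [0, 0, 0], 100], [[-11.5, -37.6, -0.2], [0, 0, 0], 100], [[-11.5, -37.6, -0.2], [0, 0, 0], 100], [[-11.5, -37.6, -0.2], [0, 0, 0], 100]]'

```text
time_s: 2.6
tcp_pos: [0.5441, -0.2059, 0.2996]
ee_rot: [3.141, -0.001, -3.112]
ft_force: [-0.8, -0.2, 0.5]
finger_gap: 0.0852
```

```bash
python3 -c "
from h import *
for n,o in(('top',(300,150)),('side',(280,180))):
    im=imaging.camera(n); cv2.imwrite(f'pics/{n}1.png',cv2.resize(im[o[1]:o[1]+150,o[0]:o[0]+170],None,fx=4,fy=4,interpolation=3))
plan([.545,-.207,.25],3.1736)"
```

```text
t 2.7 tcp [ 0.5439 -0.2044  0.2999] rot [ 3.1411e+00 -4.0000e-04 -3.1102e+00] F [-0.   0.1  0.3] gap 0.0857
shift cm [-0.11 -0.27  4.99] rv deg [ 0.03 -0.02 -0.03]
```

View pics/top1.png

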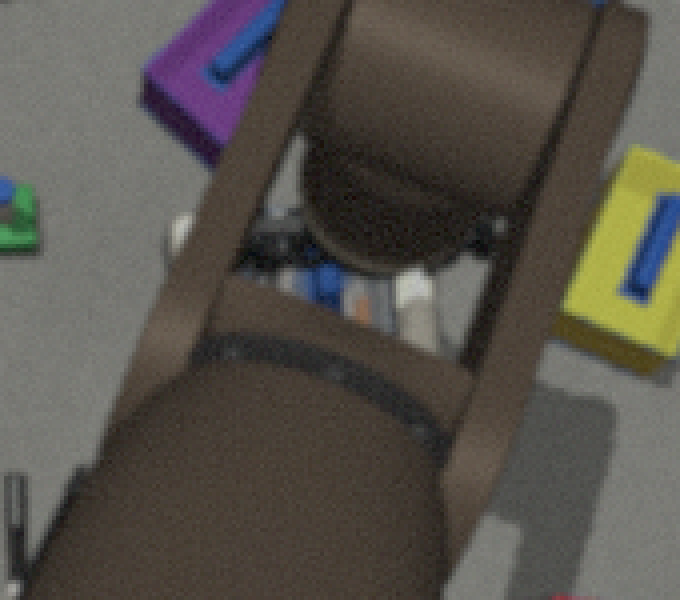

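View pics/side1.png

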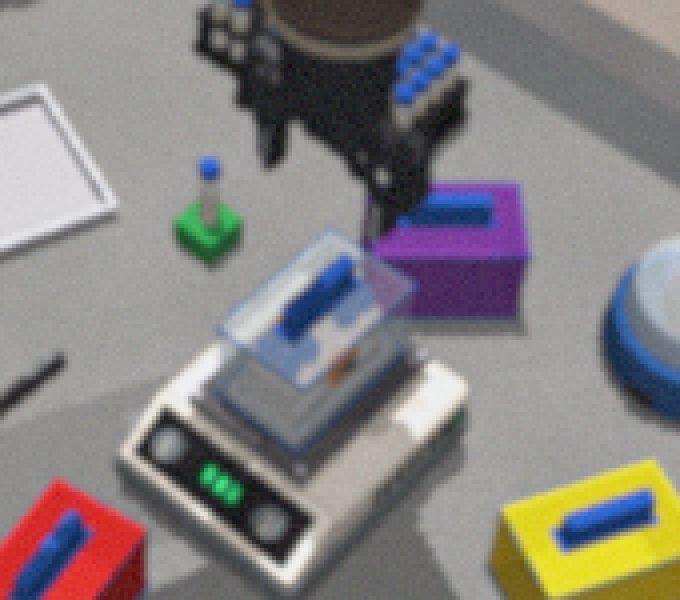

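Request:
step_arm --moves '[[[-0.1, -0.2, 4], [0, 0, 0], 100], [[-0.1, -0.2, 6], [0, 0, 0], 100], [[-0.1, -0.2, 8], [0, 0, 0], 100], [[-0.1, -0.2, 9], [0, 0, 0], 100], [[-0.1, -0.2, 10], [0, 0, 0], 100], [[-0.1, -0.2, 10], [0, 0, 0], 100], [[-0.1, -0.2, 10], [0, 0, 0], 100]]'

```text
time_s: 3.4
tcp_pos: [0.5456, -0.207, 0.2006]
ee_rot: [-3.141, 0.001, -3.11]
ft_force: [0.5, 0.1, 0.8]
finger_gap: 0.0854
```

```bash
python3 -c "
from h import *
for n,o in(('top',(300,150)),('side',(280,180))):
    im=imaging.camera(n); cv2.imwrite(f'pics/{n}2.png',cv2.resize(im[o[1]:o[1]+150,o[0]:o[0]+170],None,fx=4,fy=4,interpolation=3))
plan([.545,-.207,.199],3.1736)"
```

```text
t 3.5 tcp [ 0.5458 -0.2072  0.2008] rot [-3.1410e+00  1.2000e-03 -3.1103e+00] F [-0.3  0.1  0.5] gap 0.0852
shift cm [0.08 0.02 0.18] rv deg [-0.03  0.07 -0.04]
```

View pics/side2.png

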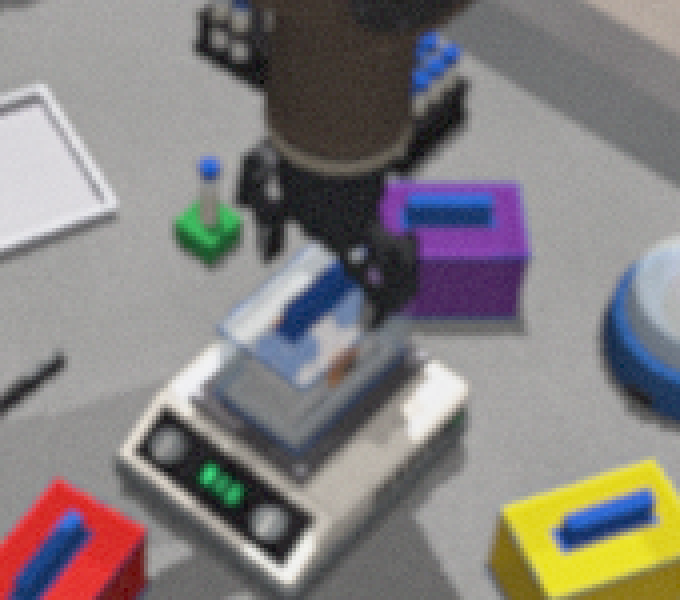

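Request:
step_arm --moves '[[[0, 0, 0.1], [0, 0, 0], 30], [[0, 0, 0.1], [0, 0, 0], 0], [[0, 0, 0.1], [0, 0, 0], 0], [[0, 0, 0.1], [0, 0, 0], 0], [[0, 0, 0.1], [0, 0, 0], 0], [[0, 0, 0.1], [0, 0, 0], 0], [[0, 0, 0.1], [0, 0, 0], 0], [[0, 0, 0.1], [0, 0, 0], 0], [[0, 0, 0.1], [0, 0, 0], 0]]'

```text
time_s: 4.4
tcp_pos: [0.5453, -0.207, 0.1989]
ee_rot: [3.142, -0.0, -3.11]
ft_force: [0.1, 0.2, -1.7]
finger_gap: 0.0128
```

```bash
python3 -c "
from h import *
plan([.545,-.207,.30],3.1736)"
```

```text
t 4.4 tcp [ 0.5453 -0.207   0.1989] rot [ 3.1415e+00 -1.0000e-04 -3.1104e+00] F [ 0.1  0.2 -1.7] gap 0.0128
shift cm [ 3.000e-02  1.000e-02 -1.011e+01] rv deg [ 0.   -0.01 -0.05]
```

Request:
step_arm --moves '[[[0, 0, -0.5], [0, 0, 0], 0], [[0, 0, -1.5], [0, 0, 0], 0], [[0, 0, -3], [0, 0, 0], 0], [[0, 0, -5], [0, 0, 0], 0], [[0, 0, -7], [0, 0, 0], 0], [[0, 0, -9], [0, 0, 0], 0], [[0, 0, -11], [0, 0, 0], 0], [[0, 0, -12], [0, 0, 0], 0], [[0, 0, -12], [0, 0, 0], 0]]'

```text
time_s: 5.3
tcp_pos: [0.546, -0.2073, 0.3208]
ee_rot: [-3.14, 0.003, -3.11]
ft_force: [-0.3, -0.8, -1.3]
finger_gap: 0.0129
```

```bash
python3 -c "
from h import *
for n,o in(('top',(300,150)),('side',(280,180))):
    im=imaging.camera(n); cv2.imwrite(f'pics/{n}3.png',cv2.resize(im[o[1]:o[1]+150,o[0]:o[0]+170],None,fx=4,fy=4,interpolation=3))
plan([.5345,.187,.319],np.pi-.327)"
```

```text
t 5.4 tcp [ 0.5451 -0.2069  0.3186] rot [ 3.1415e+00 -3.0000e-04 -3.1103e+00] F [-0.3 -1.1 -2.1] gap 0.0129
shift cm [-0.17 39.41 -0.04] rv deg [ 0.000e+00 -2.000e-02  2.053e+01]
```

View pics/side3.png

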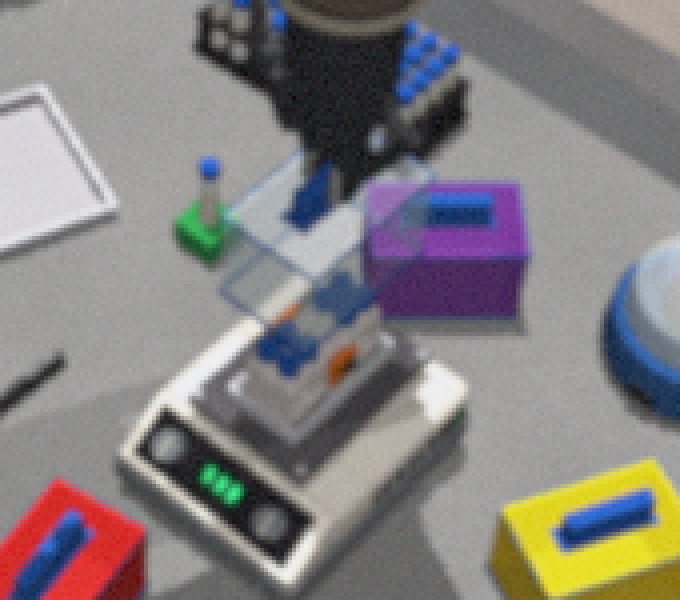

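Request:
step_arm --moves '[[[0, 2, 0], [0, 0, 1], 0], [[0, 5, 0], [0, 0, 3], 0], [[0, 9, 0], [0, 0, 5], 0], [[0, 13, 0], [0, 0, 7], 0], [[0, 17, 0], [0, 0, 9], 0], [[0, 21, 0], [0, 0, 11], 0], [[0, 25, 0], [0, 0, 13], 0], [[0, 29, 0], [0, 0, 15], 0], [[0, 33, 0], [0, 0, 17], 0], [[0, 36, 0], [0, 0, 19], 0]]'

```text
time_s: 6.4
tcp_pos: [0.5332, 0.1549, 0.3178]
ee_rot: [-3.141, -0.002, 2.841]
ft_force: [0.5, -0.6, -1.5]
finger_gap: 0.0126
```

```bash
python3 -c "
from h import *
plan([.5345,.187,.319],np.pi-.327)"
```

```text
t 6.4 tcp [0.5332 0.1549 0.3178] rot [-3.1410e+00 -1.7000e-03  2.8405e+00] F [ 0.5 -0.6 -1.5] gap 0.0126
shift cm [ 0.83  3.11 -0.12] rv deg [-0.04 -0.09  1.49]
```

Request:
step_arm --moves '[[[0.8, 2.7, 0], [0, 0, 1.5], 0], [[0.8, 2.9, 2], [0, 0, 1.5], 0], [[0.8, 2.9, 5], [0, 0, 1.5], 0], [[0.8, 2.9, 8], [0, 0, 1.5], 0], [[0.8, 2.9, 11], [0, 0, 1.5], 0], [[0.8, 2.9, 14], [0, 0, 1.5], 0], [[0.8, 2.9, 17], [0, 0, 1.5], 0], [[0.8, 2.9, 18], [0, 0, 1.5], 0], [[0.8, 2.9, 18], [0, 0, 1.5], 0]]'

```text
time_s: 7.3
tcp_pos: [0.5338, 0.1824, 0.1373]
ee_rot: [-3.139, -0.003, 2.815]
ft_force: [0.6, -0.2, -0.8]
finger_gap: 0.013
```

```bash
python3 -c "
from h import *
for n,o in(('top',(150,150)),('side',(200,140))):
    im=imaging.camera(n); cv2.imwrite(f'pics/{n}4.png',cv2.resize(im[o[1]:o[1]+150,o[0]:o[0]+170],None,fx=4,fy=4,interpolation=3))
plan([.5345,.187,.101],np.pi-.327)"
```

```text
t 7.4 tcp [0.5354 0.1829 0.1396] rot [3.1414e+00 3.0000e-04 2.8150e+00] F [-0.5 -0.2 -1.1] gap 0.0128
shift cm [0.22 0.36 3.86] rv deg [0.01 0.02 0.02]
```

View pics/side4.png

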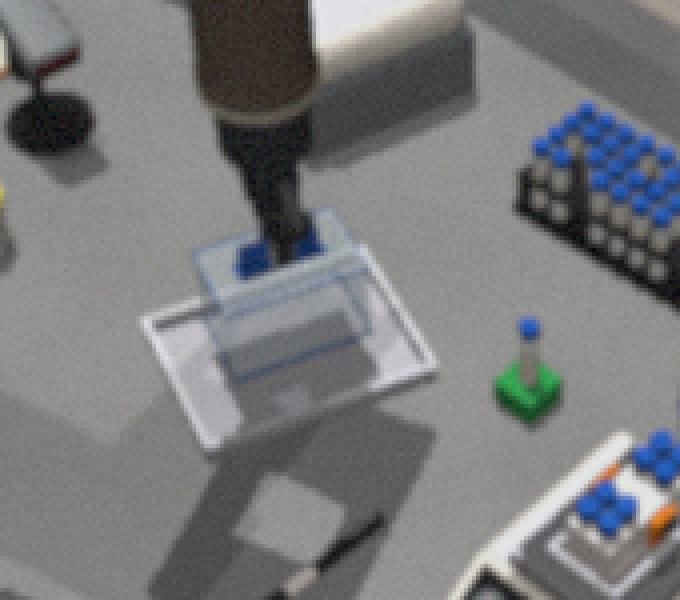

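View pics/top4.png

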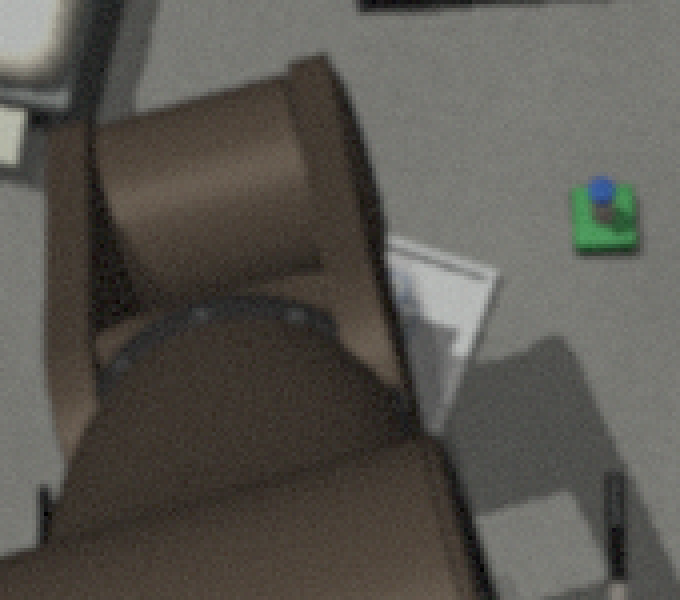

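Request:
step_arm --moves '[[[0.2, 0.3, 1], [0, 0, 0], 0], [[0.2, 0.3, 2], [0, 0, 0], 0], [[0.2, 0.3, 2.8], [0, 0, 0], 0], [[0.2, 0.3, 3.3], [0, 0, 0], 0], [[0.2, 0.3, 3.6], [0, 0, 0], 0], [[0.2, 0.3, 3.7], [0, 0, 0], 0], [[0.2, 0.3, 3.8], [0, 0, 0], 0], [[0.2, 0.3, 3.8], [0, 0, 0], 0]]'

```text
time_s: 8.2
tcp_pos: [0.5342, 0.1863, 0.1011]
ee_rot: [3.141, 0.0, 2.815]
ft_force: [0.5, 0.3, -1.6]
finger_gap: 0.0125
```

```bash
python3 -c "
from h import *
plan([.5345,.187,.101],np.pi-.327)"
```

```text
t 8.2 tcp [0.5342 0.1863 0.1011] rot [3.1414e+00 2.0000e-04 2.8149e+00] F [ 0.5  0.3 -1.6] gap 0.0125
shift cm [-0.    0.07  0.01] rv deg [0.01 0.01 0.02]
```

Request:
step_arm --moves '[[[0, 0, 0.05], [0, 0, 0], 0], [[0, 0, 0.1], [0, 0, 0], 0], [[0, 0, 0.1], [0, 0, 0], 0], [[0, 0, 0.1], [0, 0, 0], 0]]'

```text
time_s: 8.6
tcp_pos: [0.5344, 0.1866, 0.1007]
ee_rot: [3.141, 0.001, 2.815]
ft_force: [-3.0, 2.4, 9.4]
finger_gap: 0.0128
```

Request:
step_arm --moves '[[[0, 0, 0], [0, 0, 0], 0], [[0, 0, 0], [0, 0, 0], 30], [[0, 0, 0], [0, 0, 0], 60], [[0, 0, 0], [0, 0, 0], 60], [[0, 0, 0], [0, 0, 0], 60], [[0, 0, -1], [0, 0, 0], 60], [[0, 0, -3], [0, 0, 0], 60], [[0, 0, -7], [0, 0, 0], 60], [[0, 0, -12], [0, 0, 0], 100], [[0, 0, -15], [0, 0, 0], 100]]'

```text
time_s: 9.6
tcp_pos: [0.5348, 0.1865, 0.254]
ee_rot: [3.14, 0.003, 2.815]
ft_force: [0.2, -0.1, -0.9]
finger_gap: 0.0778
```

```bash
python3 -c "
from h import *
for n,o in(('side',(200,140)),):
    im=imaging.camera(n); cv2.imwrite(f'pics/{n}5.png',cv2.resize(im[o[1]:o[1]+150,o[0]:o[0]+190],None,fx=4,fy=4,interpolation=3))
plan([.5345,-.08,.27],3.1736)"
```

```text
t 9.65 tcp [0.5365 0.187  0.2579] rot [3.1368 0.0069 2.815 ] F [2.4 0.5 6.2] gap 0.0842
shift cm [ -8.38 -25.35  -1.27] rv deg [  0.2    0.44 -20.54]
```

View pics/side5.png

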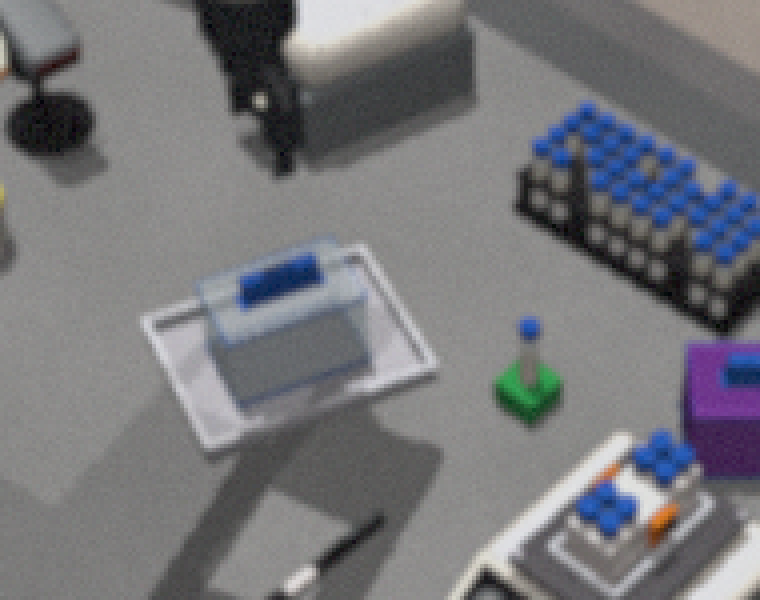

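```bash
python3 -c "
from h import *
for n,o in(('top',(335,185)),('side',(300,220))):
    a=np.mean([imaging.camera(n).astype(float) for _ in range(3)],0).astype(np.uint8); cv2.imwrite(f'pics/{n}6raw.png',a)
    cv2.imwrite(f'pics/{n}6.png',cv2.resize(a[o[1]:o[1]+100,o[0]:o[0]+100],None,fx=6,fy=6,interpolation=3))
    for k in ('catch_a_face','catch_b_face','cassette'): print(n,k,[(np.round(x['rect'],1),round(x['score'],2)) for x in imaging.search_frame(k,n)][:4])
"
```

```text
top catch_a_face [(array([365.5, 227.8,   4.1,  10. ]), 0.38)]
top catch_b_face [(array([388.4, 229.6,   3.5,   4.4]), 0.36)]
top cassette [(array([367.1, 211.2,  25.2,  41. ]), 0.71)]
side catch_a_face []
side catch_b_face [(array([360. , 266.3,  11.7,   7.1]), 0.57), (array([185.7, 185.3,  11.7,  21.9]), 0.5)]
side cassette []
```

View pics/top6.png

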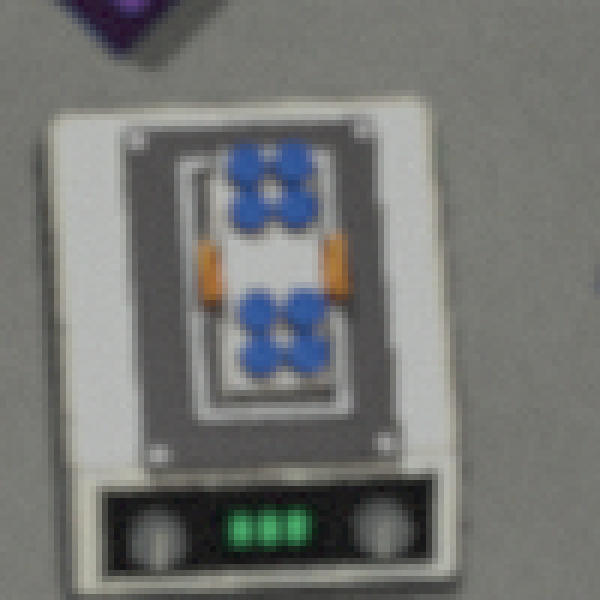

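View pics/side6.png

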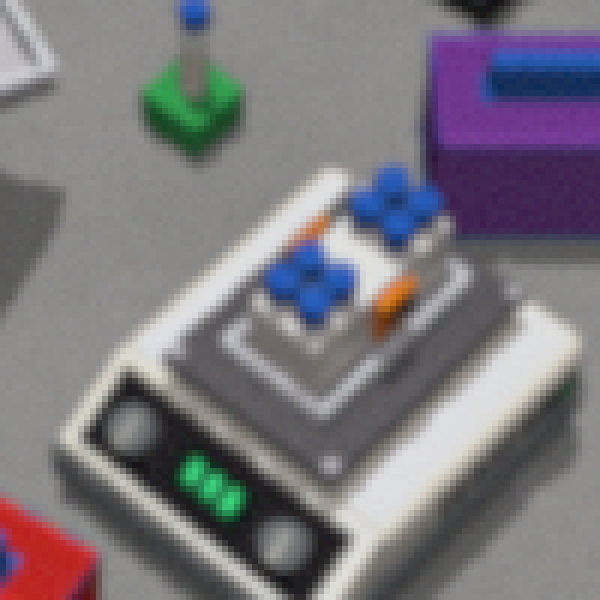

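```bash
cat > fit2.py <<'E'
from fit import *
O={"top":(335,185),"side":(300,220)}
def p6(c,n): return (np.array(c,float)+.5)/6-.5+np.array(O[n])
pl=box(.077,.056,.1); fr=box(.058,.033,.113)
ob={"top_pl":[("top",m,p6(c,"top")) for m,c in zip(pl,[(122,127),(375,118),(399,464),(148,474)])],
"top_fr":[("top",m,p6(c,"top")) for m,c in zip(fr,[(175,157),(335,150),(353,415),(196,421)])],
"side_pl":[("side",m,p6(c,"side")) for m,c in zip(pl[1:],[(522,290),(330,490),(165,352)])],
"side_fr":[("side",m,p6(c,"side")) for m,c in zip(fr[[1,2,3]],[(472,268),(322,417),(220,338)])]}
for k,o in ob.items():
    q,r=fit(o,[.545,-.206,.03]);print(k,q.round(4),np.abs(r).max().round(2))
q,r=fit(sum(ob.values(),[]),[.545,-.206,.03]);print("all",q.round(4))
for n in("top","side"):
    im=cv2.imread(f"pics/{n}6raw.png");o=O[n];sub=im[o[1]:o[1]+100,o[0]:o[0]+100]
    h=cv2.cvtColor(sub,cv2.COLOR_BGR2HSV)
    m=((h[...,0]>100)&(h[...,0]<122)&(h[...,1]>130)&(h[...,2]>60)).astype(np.uint8)
    k,l,s,c=cv2.connectedComponentsWithStats(m)
    print(n,"blue",[(s[i,4],(c[i]+o).round(2)) for i in range(1,k) if s[i,4]>15])
    m2=((h[...,0]>5)&(h[...,0]<22)&(h[...,1]>120)).astype(np.uint8)
    k,l,s,c2=cv2.connectedComponentsWithStats(m2)
    for i in range(1,k):
        if s[i,4]>8: print(n,"orange",s[i],(c2[i]+o).round(2),"z.15:",ray(n,[c2[i]+o],.150)[0].round(4))
    ys,xs=np.nonzero(m)
    if n=="top": print("caps mean z.167",ray(n,[[xs.mean()+o[0],ys.mean()+o[1]]],.167)[0].round(4))
    else:
        keep=(ys<56)&(xs>35)&(xs<76); print("caps side",ray(n,[[xs[keep].mean()+o[0],ys[keep].mean()+o[1]]],.167)[0].round(4))
# overlay w/ all
pads=[np.array([[.013,s*.031,.14+.01],[-.013,s*.031,.15],[-.013,s*.031,.124],[.013,s*.031,.124]]) for s in(1,-1)]
for n in("top","side"):
    im=cv2.imread(f"pics/{n}6.png")
    for m,c in((pl,(255,0,255)),(fr,(0,255,0)),(pads[0],(0,0,255)),(pads[1],(0,0,255)),(box(.052,.021,.15),(255,255,0))):
        cv2.polylines(im,[np.round((proj(n,tf(q,m))-O[n]+.5)*6-.5).astype(int)],True,c,1)
    cv2.imwrite(f"pics/{n}6fit.png",im)
E
python3 fit2.py
```

```text
top_pl [ 0.5428 -0.2054  0.035 ] 0.62
top_fr [ 0.5442 -0.2058  0.0365] 0.96
side_pl [ 0.5423 -0.2068  0.0508] 1.3
side_fr [ 0.5443 -0.2061  0.0525] 0.64
all [ 0.5436 -0.206   0.0414]
top blue [(np.int32(52), array([375.96, 215.79])), (np.int32(54), array([383.56, 215.35])), (np.int32(53), array([385.42, 239.72])), (np.int32(46), array([377.96, 240.54]))]
top orange [33 41  4 10 24] [369.42 230.67] z.15: [ 0.5402 -0.178   0.15  ]
top orange [54 40  4 10 30] [390.67 229.33] z.15: [ 0.5431 -0.2324  0.15  ]
caps mean z.167 [ 0.5447 -0.2055  0.167 ]
side blue [(np.int32(151), array([389.97, 231.71])), (np.int32(113), array([365.85, 253.74])), (np.int32(105), array([351.09, 266.74]))]
side orange [62 46  7 10 38] [364.68 270.39] z.15: [ 0.5373 -0.2382  0.15  ]
caps side [ 0.5428 -0.2088  0.167 ]
```

View pics/top6fit.png

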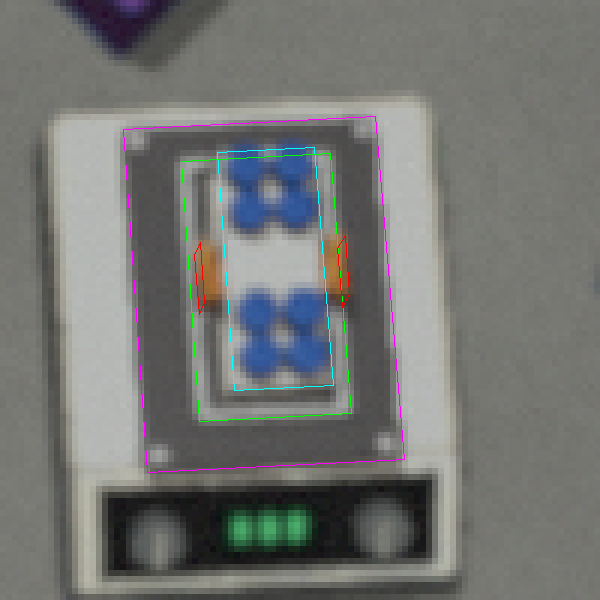

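View pics/side6fit.png

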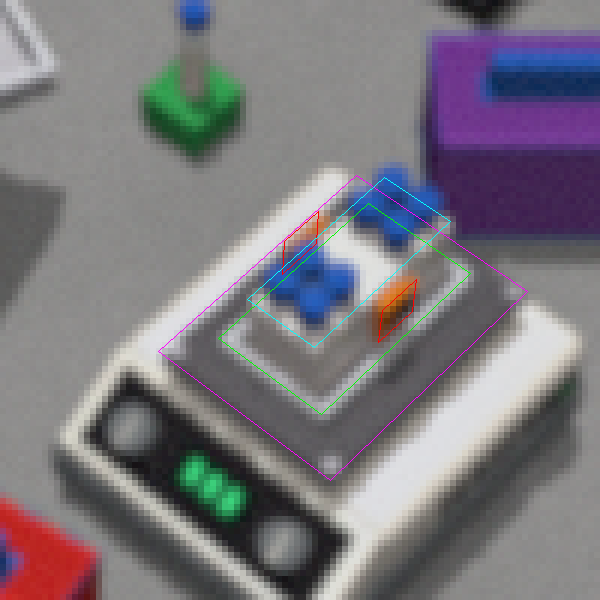

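```bash
python3 -c "
from h import *
P=ray('top',[[375.96,215.79],[383.56,215.35],[377.96,240.54],[385.42,239.72]],.167)
print(P.round(4),P.mean(0)); d=(P[0]+P[1]-P[2]-P[3]);print(np.arctan2(d[1],d[0]), np.arctan2(*(P[[1,3]].sum(0)-P[[0,2]].sum(0))[:2]))
plan([.544,-.2065,.27],3.1736)
"
```

```text
[[ 0.5751 -0.1941  0.167 ]
 [ 0.576  -0.2134  0.167 ]
 [ 0.5109 -0.1971  0.167 ]
 [ 0.5128 -0.2159  0.167 ]] [ 0.54370374 -0.20512636  0.167     ]
0.04349643131579569 3.0669628164718135
t 10.25 tcp [0.5339 0.1863 0.2495] rot [-3.1411e+00 -8.0000e-04  2.8150e+00] F [ 0.   0.5 -1.2] gap 0.0854
shift cm [-13.55 -36.88  -2.05] rv deg [-2.000e-02 -5.000e-02 -2.054e+01]
```

Request:
step_arm --moves '[[[-1, -3, -2], [0, 0, -2], 100], [[-13.5, -36.9, -2], [0, 0, -20.8], 100], [[-13.5, -36.9, -2], [0, 0, -20.8], 100], [[-13.5, -36.9, -2], [0, 0, -20.8], 100], [[-13.5, -36.9, -2], [0, 0, -20.8], 100], [[-13.5, -36.9, -2], [0, 0, -20.8], 100], [[-13.5, -36.9, -2], [0, 0, -20.8], 100], [[-13.5, -36.9, -2], [0, 0, -20.8], 100], [[-13.5, -36.9, -2], [0, 0, -20.8], 100], [[-13.5, -36.9, -2], [0, 0, -20.8], 100]]'

```text
time_s: 11.25
tcp_pos: [0.5434, -0.2098, 0.2696]
ee_rot: [-3.141, -0.0, -3.108]
ft_force: [-0.2, 0.4, -0.7]
finger_gap: 0.0853
```

Request:
step_arm --moves '[[[0, 0, 0], [0, 0, 0], 100], [[0, 0, 0], [0, 0, 0], 100]]'

```text
time_s: 11.45
tcp_pos: [0.5435, -0.2055, 0.2698]
ee_rot: [3.141, -0.0, -3.104]
ft_force: [0.3, -0.5, -0.4]
finger_gap: 0.085
```

```bash
python3 -c "
from h import *
plan([.544,-.2065,.20],3.1786)"
```

```text
t 11.45 tcp [ 0.5435 -0.2055  0.2698] rot [ 3.1411e+00 -4.0000e-04 -3.1045e+00] F [ 0.3 -0.5 -0.4] gap 0.085
shift cm [-0.05 -0.11  6.98] rv deg [ 0.03 -0.02  0.01]
```

Request:
step_arm --moves '[[[0, -0.1, 3], [0, 0, 0], 100], [[0, -0.1, 6], [0, 0, 0], 100], [[0, -0.1, 8.5], [0, 0, 0], 100], [[0, -0.1, 10], [0, 0, 0], 100], [[0, -0.1, 10], [0, 0, 0], 100], [[0, -0.1, 10], [0, 0, 0], 100]]'

```text
time_s: 12.05
tcp_pos: [0.5439, -0.2066, 0.1704]
ee_rot: [3.141, -0.0, -3.104]
ft_force: [0.6, -0.3, -0.1]
finger_gap: 0.0853
```

```bash
python3 -c "
from h import *
for n,o in(('top',(330,185)),('side',(310,210))):
    im=imaging.camera(n); cv2.imwrite(f'pics/{n}7.png',cv2.resize(im[o[1]:o[1]+100,o[0]:o[0]+110],None,fx=6,fy=6,interpolation=3))
plan([.544,-.2065,.134],3.1786)"
```

```text
t 12.15 tcp [ 0.5443 -0.2072  0.1711] rot [-3.1409e+00  1.4000e-03 -3.1044e+00] F [0.1 0.2 0.2] gap 0.0851
shift cm [0.03 0.08 3.71] rv deg [-0.04  0.08  0.01]
```

View pics/side7.png

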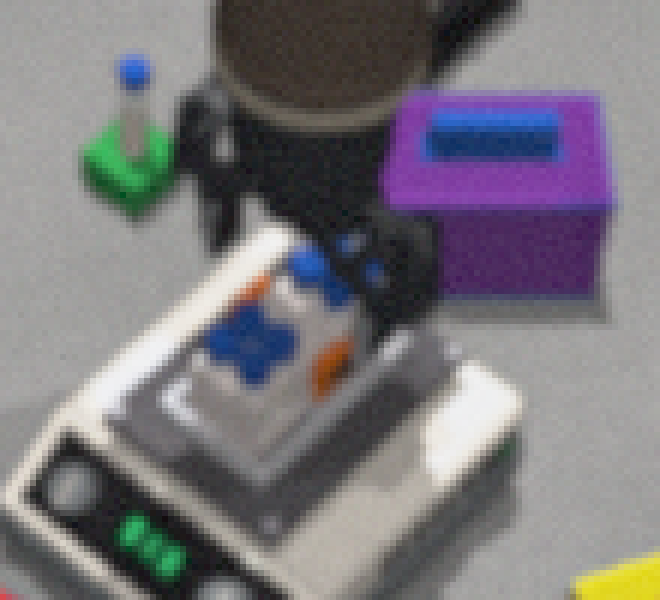

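View pics/top7.png

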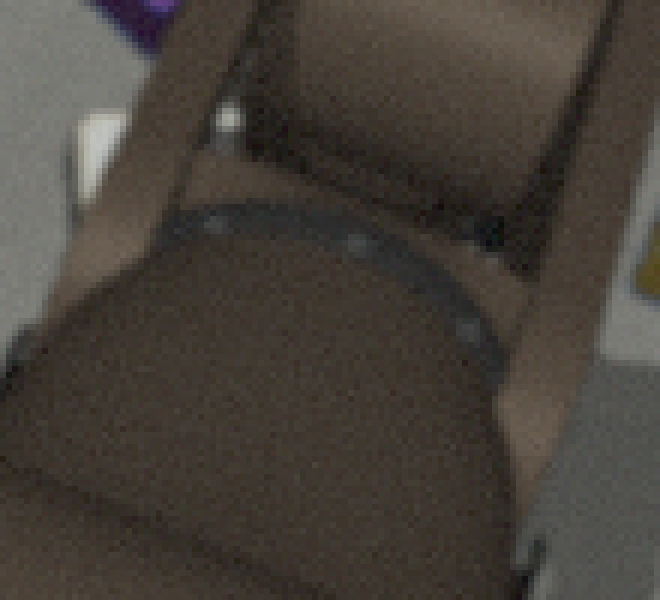

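```bash
python3 -c "
from h import *
P=[[.5443,-.2072,.169],[.5443,-.2072,.15],[.5443,-.2072,.14]]
print(((proj('side',P)-[310,210]+.5)*6).round(0))
c,s=np.cos(.037),np.sin(.037)
for z in(.165,.17): print(((proj('side',[[.5443-s*y,-.2072+c*y,z] for y in(.043,.057,-.043,-.057)])-[310,210]+.5)*6).round(0).tolist())"
```

```text
[[295. 297.]
 [293. 321.]
 [292. 333.]]
[[227.0, 255.0], [206.0, 240.0], [364.0, 350.0], [387.0, 367.0]]
[[228.0, 248.0], [206.0, 233.0], [365.0, 344.0], [388.0, 360.0]]
```

```bash
python3 -c "
from h import *
im=np.mean([imaging.camera('side').astype(float) for _ in range(3)],0)
a=im[230:285,335:395]; a=np.clip((a/255)**.5*255,0,255).astype(np.uint8)
a=cv2.resize(a,None,fx=10,fy=10,interpolation=3)
for p in proj('side',[[.5443-.037*y,-.2072+y,z] for y in(-.043,-.057,0) for z in(.165,)]): cv2.circle(a,tuple(int(v) for v in (p-[335,230]+.5)*10),3,(0,255,0),-1)
cv2.imwrite('pics/s8.png',a)"
```

```text
(no output)
```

View pics/s8.png

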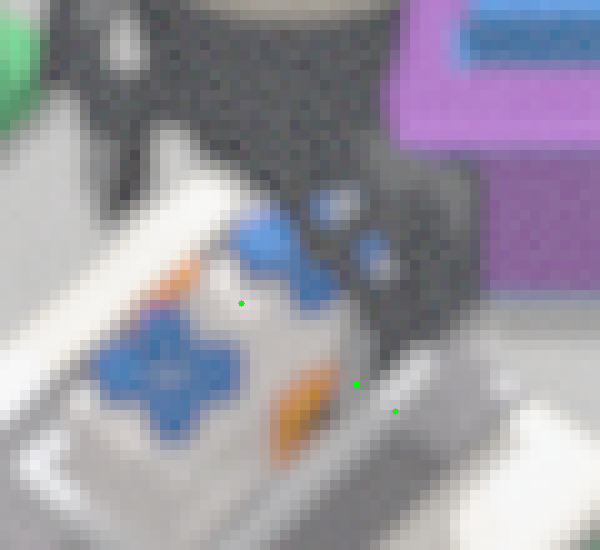

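Request:
step_arm --moves '[[[0, 0, 1], [0, 0, 0], 100], [[0, 0, 2], [0, 0, 0], 100], [[0, 0, 2.8], [0, 0, 0], 100], [[0, 0, 3.3], [0, 0, 0], 100], [[0, 0, 3.6], [0, 0, 0], 100], [[0, 0, 3.6], [0, 0, 0], 100], [[0, 0, 3.6], [0, 0, 0], 100]]'

```text
time_s: 13.0
tcp_pos: [0.5437, -0.2076, 0.134]
ee_rot: [-3.142, 0.0, -3.105]
ft_force: [0.1, 0.2, -0.3]
finger_gap: 0.0851
```

```bash
python3 -c "
from h import *
im=np.mean([imaging.camera('side').astype(float) for _ in range(3)],0)
a=im[220:290,325:400]; a=np.clip((a/255)**.5*255,0,255).astype(np.uint8)
cv2.imwrite('pics/s9.png',cv2.resize(a,None,fx=8,fy=8,interpolation=3))
plan([.544,-.2065,.134],3.1786)"
```

```text
t 13.15 tcp [ 0.5438 -0.2076  0.1343] rot [-3.1413e+00  5.0000e-04 -3.1051e+00] F [-0.1  0.2  0.5] gap 0.0852
shift cm [-0.02  0.11  0.03] rv deg [-0.02  0.03 -0.03]
```

View pics/s9.png

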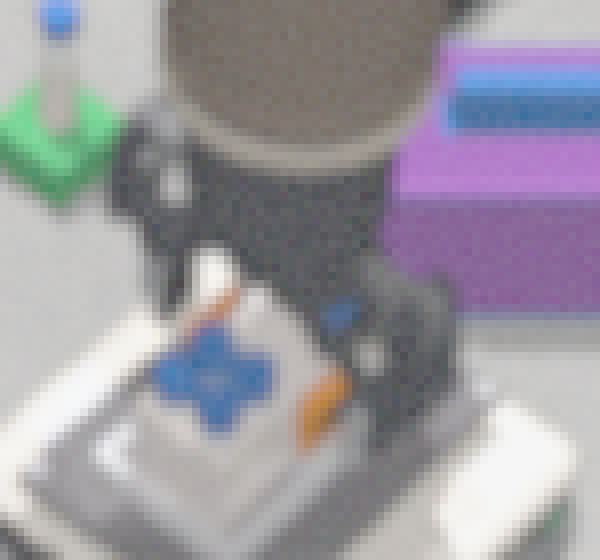

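Request:
step_arm --moves '[[[0, 0.1, 0], [0, 0, 0], 85], [[0, 0.1, 0], [0, 0, 0], 80], [[0, 0.1, 0], [0, 0, 0], 78], [[0, 0.1, 0], [0, 0, 0], 78], [[0, 0.1, 0], [0, 0, 0], 78]]'

```text
time_s: 13.65
tcp_pos: [0.5436, -0.2065, 0.134]
ee_rot: [-3.142, 0.0, -3.105]
ft_force: [-0.6, 0.5, 0.2]
finger_gap: 0.0666
```

```bash
python3 -c "
from h import *
im=np.mean([imaging.camera('side').astype(float) for _ in range(3)],0)
a=im[220:290,325:400]; a=np.clip((a/255)**.5*255,0,255).astype(np.uint8)
a=cv2.resize(a,None,fx=8,fy=8,interpolation=3)
cv2.imwrite('pics/s10.png',a)
plan([.544,-.2065,.134],3.1786)"
```

```text
t 13.8 tcp [ 0.5436 -0.2065  0.134 ] rot [-3.1416 -0.     -3.1052] F [-0.1 -0.3 -0.3] gap 0.0667
shift cm [-0.04 -0.   -0.  ] rv deg [-0.   -0.   -0.03]
```

View pics/s10.png

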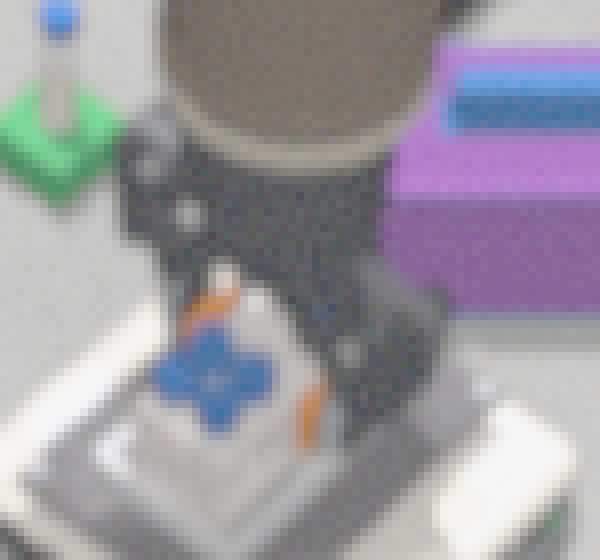

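```bash
cat > ov.py <<'E'
from fit import *
im=np.mean([imaging.camera('side').astype(float) for _ in range(2)],0)
a=im[220:290,325:400]; a=np.clip((a/255)**.5*255,0,255).astype(np.uint8)
a=cv2.resize(a,None,fx=8,fy=8,interpolation=3)
s=manip.read_state(); g=s["finger_gap"]/2; t=s["tcp_pos"]; yw=s["ee_rot"][2]+np.pi
def q(m,p,c):
    cv2.polylines(a,[np.round((proj("side",tf(p,m))-[325,220]+.5)*8-.5).astype(int)],True,c,1)
for sg in(1,-1):
    z0,z1=t[2]-.014+.004,t[2]+.02
    q(np.array([[.011,sg*g,z0],[-.011,sg*g,z0],[-.011,sg*g,z1],[.011,sg*g,z1]]),[t[0],t[1],yw],(0,255,0))
    q(np.array([[.013,sg*.031,.124],[-.013,sg*.031,.124],[-.013,sg*.031,.15],[.013,sg*.031,.15]]),[.544,-.206,.037],(0,0,255))
cv2.imwrite('pics/s11.png',a)
E
python3 ov.py
```

```text
(no output)
```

View pics/s11.png

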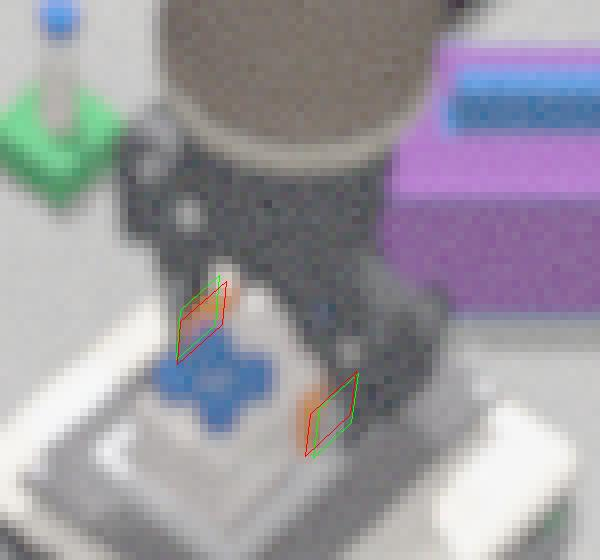

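Request:
step_arm --moves '[[[0, 0, 0], [0, 0, 0], 72], [[0, 0, 0], [0, 0, 0], 68], [[0, 0, 0], [0, 0, 0], 64], [[0, 0, 0], [0, 0, 0], 60], [[0, 0, 0], [0, 0, 0], 58]]'

```text
time_s: 14.4
tcp_pos: [0.5438, -0.2066, 0.1343]
ee_rot: [-3.141, 0.0, -3.105]
ft_force: [-1.1, 0.7, 5.3]
finger_gap: 0.0498
```

Request:
step_arm --moves '[[[0, 0, 0], [0, 0, 0], 50], [[0, 0, 0], [0, 0, 0], 30], [[0, 0, 0], [0, 0, 0], 0], [[0, 0, 0], [0, 0, 0], 0], [[0, 0, 0], [0, 0, 0], 0], [[0, 0, 0], [0, 0, 0], 0]]'

```text
time_s: 15.0
tcp_pos: [0.5439, -0.2065, 0.1355]
ee_rot: [-3.141, 0.001, -3.105]
ft_force: [-6.1, 4.0, 27.6]
finger_gap: 0.0439
```

```bash
python3 -c "
from h import *
s=manip.read_state();print(s['wrist_torque'])
plan([.544,-.2065,.134],3.1786)"; python3 ov.py
```

```text
[0.69042207 1.08706472 0.09804046]
t 15.0 tcp [ 0.5439 -0.2065  0.1355] rot [-3.1411e+00  1.1000e-03 -3.1050e+00] F [-6.1  4.  27.6] gap 0.0439
shift cm [-0.01 -0.    0.15] rv deg [-0.03  0.07 -0.03]
```

View pics/s11.png

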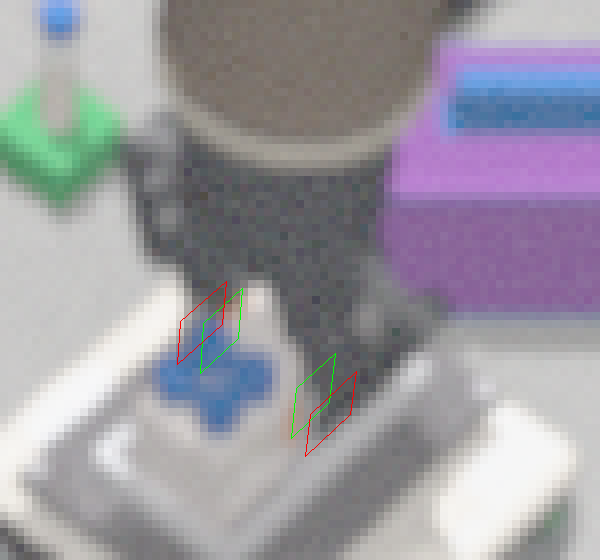

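Request:
step_arm --moves '[[[0, 0, -0.1], [0, 0, 0], 0], [[0, 0, -0.15], [0, 0, 0], 0], [[0, 0, -0.15], [0, 0, 0], 0]]'

```text
time_s: 15.4
tcp_pos: [0.5438, -0.2065, 0.136]
ee_rot: [-3.141, 0.001, -3.105]
ft_force: [-1.6, 2.3, 9.8]
finger_gap: 0.0428
```

```bash
python3 -c "
from h import *
s=manip.read_state();print(s['wrist_torque'])
plan([.544,-.2065,.134],3.1786)"
```

```text
[0.21230886 0.26346055 0.07232574]
t 15.4 tcp [ 0.5438 -0.2065  0.136 ] rot [-3.1414e+00  6.0000e-04 -3.1052e+00] F [-1.6  2.3  9.8] gap 0.0428
shift cm [-0.02  0.    0.2 ] rv deg [-0.01  0.04 -0.03]
```

Request:
step_arm --moves '[[[0, 0, -0.05], [0, 0, 0], 0], [[0, 0, -0.05], [0, 0, 0], 0], [[0, 0, -0.05], [0, 0, 0], 0], [[0, 0, -0.05], [0, 0, 0], 0]]'

```text
time_s: 15.8
tcp_pos: [0.5437, -0.2065, 0.1361]
ee_rot: [-3.142, 0.0, -3.105]
ft_force: [0.4, 1.3, 5.6]
finger_gap: 0.0431
```

```bash
python3 -c "
from h import *
im=np.mean([imaging.camera('side').astype(float) for _ in range(3)],0)
a=im[220:290,325:400]; a=np.clip((a/255)**.5*255,0,255).astype(np.uint8)
cv2.imwrite('pics/s12.png',cv2.resize(a,None,fx=8,fy=8,interpolation=3))
s=manip.read_state();print(s['wrist_torque'])
plan([.544,-.2065,.134],3.1786)"
```

```text
[ 0.15645867 -0.09645142 -0.02867952]
t 15.95 tcp [ 0.5437 -0.2065  0.1361] rot [-3.1415e+00  3.0000e-04 -3.1052e+00] F [0.  0.2 4.2] gap 0.0431
shift cm [-0.03  0.    0.21] rv deg [-0.    0.02 -0.04]
```

View pics/s12.png

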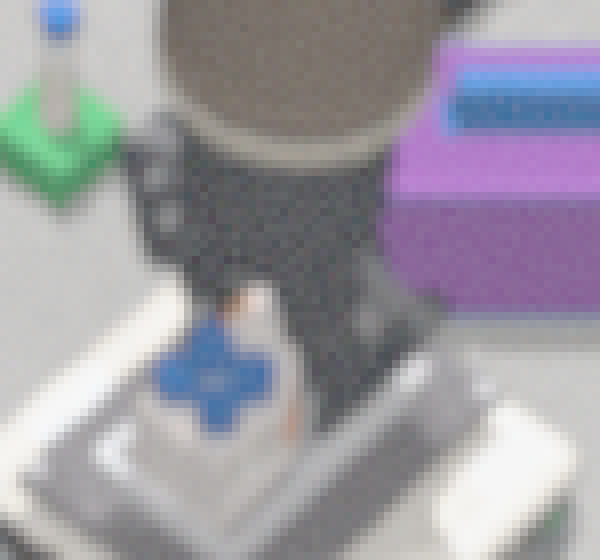

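Request:
step_arm --moves '[[[0, 0, -0.1], [0, 0, 0], 0], [[0, 0, -0.2], [0, 0, 0], 0], [[0, 0, -0.3], [0, 0, 0], 0], [[0, 0, -0.3], [0, 0, 0], 0]]'

```text
time_s: 16.35
tcp_pos: [0.5435, -0.2065, 0.139]
ee_rot: [3.142, -0.0, -3.105]
ft_force: [-0.5, -0.3, -1.3]
finger_gap: 0.0428
```

```bash
python3 -c "
from h import *
plan([.544,-.2065,.134],3.1786)"
```

```text
t 16.35 tcp [ 0.5435 -0.2065  0.139 ] rot [ 3.1415e+00 -2.0000e-04 -3.1052e+00] F [-0.5 -0.3 -1.3] gap 0.0428
shift cm [-0.05 -0.    0.5 ] rv deg [ 0.   -0.01 -0.04]
```

Rising 3 mm with no resisting force; continue slowly.

Request:
step_arm --moves '[[[0, 0, -0.2], [0, 0, 0], 0], [[0, 0, -0.4], [0, 0, 0], 0], [[0, 0, -0.6], [0, 0, 0], 0], [[0, 0, -0.8], [0, 0, 0], 0], [[0, 0, -0.8], [0, 0, 0], 0]]'

```text
time_s: 16.85
tcp_pos: [0.5437, -0.2066, 0.1473]
ee_rot: [-3.141, 0.0, -3.105]
ft_force: [0.0, -0.0, -3.0]
finger_gap: 0.043
```

```bash
python3 -c "
from h import *
im=np.mean([imaging.camera('side').astype(float) for _ in range(2)],0)
a=im[220:290,325:400]; a=np.clip((a/255)**.5*255,0,255).astype(np.uint8)
cv2.imwrite('pics/s13.png',cv2.resize(a,None,fx=8,fy=8,interpolation=3))
plan([.544,-.2065,.134],3.1786)"
```

```text
t 16.95 tcp [ 0.5436 -0.2065  0.147 ] rot [-3.1415e+00  1.0000e-04 -3.1051e+00] F [-0.7 -0.1 -2.1] gap 0.0426
shift cm [-0.04  0.    1.3 ] rv deg [-0.    0.01 -0.03]
```

View pics/s13.png

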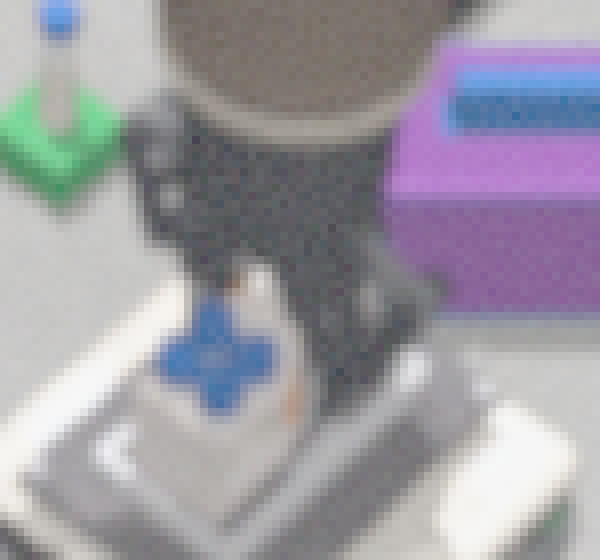

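Request:
step_arm --moves '[[[0, 0, -0.5], [0, 0, 0], 0], [[0, 0, -1.2], [0, 0, 0], 0], [[0, 0, -2.2], [0, 0, 0], 0], [[0, 0, -3.5], [0, 0, 0], 0], [[0, 0, -5], [0, 0, 0], 0], [[0, 0, -6.5], [0, 0, 0], 0], [[0, 0, -7.5], [0, 0, 0], 0], [[0, 0, -8.2], [0, 0, 0], 0], [[0, 0, -8.5], [0, 0, 0], 0], [[0, 0, -8.5], [0, 0, 0], 0]]'

```text
time_s: 17.95
tcp_pos: [0.5436, -0.2065, 0.2322]
ee_rot: [-3.141, 0.0, -3.105]
ft_force: [0.8, -0.0, -3.3]
finger_gap: 0.0424
```

Request:
step_arm --moves '[[[0, 0, 0], [0, 0, 0], 0], [[0, 0, 0], [0, 0, 0], 0], [[0, 0, 0], [0, 0, 0], 0], [[0, 0, 0], [0, 0, 0], 0], [[0, 0, 0], [0, 0, 0], 0]]'

```text
time_s: 18.45
tcp_pos: [0.5435, -0.2065, 0.2318]
ee_rot: [3.142, -0.0, -3.105]
ft_force: [-0.1, -0.6, -2.3]
finger_gap: 0.0427
```

```bash
python3 -c "
from h import *
im=imaging.camera('side'); cv2.imwrite('pics/side14.png',cv2.resize(im[130:330,200:440],None,fx=3.2,fy=2.9,interpolation=3))
a=im[200:290,325:410]; a=np.clip((a/255.)**.5*255,0,255).astype(np.uint8)
cv2.imwrite('pics/s14.png',cv2.resize(a,None,fx=6.5,fy=6.5,interpolation=3))
im=imaging.camera('top'); cv2.imwrite('pics/top14.png',im)
s=manip.read_state();print(s['qvel'].round(4),s['wrist_torque'])
plan([.544,-.2065,.134],3.1786)"
```

```text
[ 0.0012 -0.003   0.0004  0.0024 -0.0005 -0.0005] [-0.00657033 -0.01263525 -0.05054634]
t 18.55 tcp [ 0.5436 -0.2065  0.2319] rot [ 3.1415e+00 -1.0000e-04 -3.1052e+00] F [-0.4  0.2 -2. ] gap 0.0424
shift cm [-0.04 -0.    9.79] rv deg [ 0.   -0.01 -0.03]
```

View pics/side14.png

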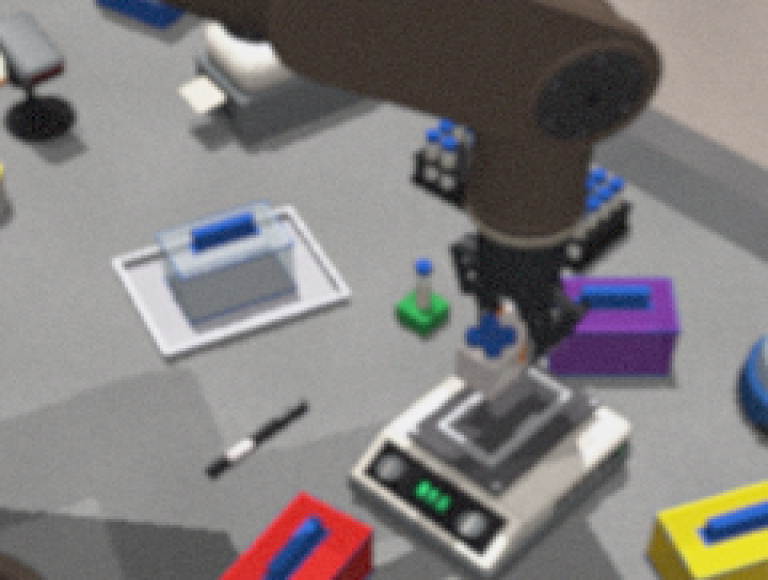

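View pics/s14.png

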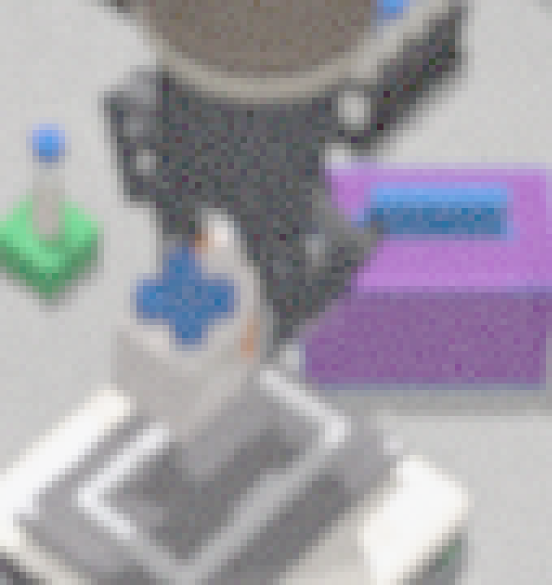

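View pics/top14.png

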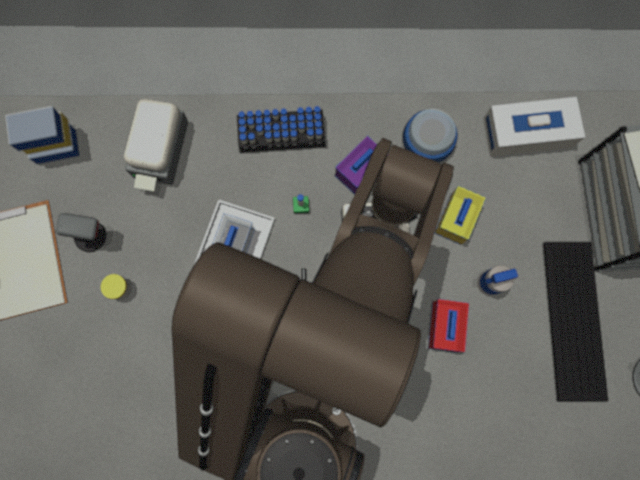

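```bash
python3 -c "
from h import *
p=proj('side',[[.512,-.2065,.167],[.512,-.2065,.263],[.512,-.2065,.258]]);print(p, p[1]-p[0], 'obs',[353.5-351.9,245.8-266.9])"
```

```text
[[350.92895081 265.55904737]
 [352.59566721 244.06179033]
 [352.50447934 245.2419742 ]] [  1.6667164  -21.49725704] obs [1.6000000000000227, -21.099999999999966]
```

```bash
python3 -c "
from h import *
print(ticket.sign_off())"
```

```text
the job is handed in; nothing more can be done
None
```

The cover is off and standing in the tray, and the cassette is held up by its squeezed catches. I handed the job in at about 18.6 s; sign-off gives no verdict.

- **Cover:** I lifted the clear cover 12 cm straight up. I set it upright on the tray floor, with about 9 N of contact force, and only then opened the gripper. The side picture shows it flat inside the rim.
- **Cassette:** I squeezed both catches together and lifted slowly. The force on the tool stayed at about the cassette's own weight, 2–3 N, so nothing caught on the hooks.
- **Last checks:** The arm is still. The underside is about 9.6 cm above the platform, taking the robot's own travel since grasping. The cap group moved in the picture within 0.4 px of what a level lift predicts. In the last pictures nothing else looks moved, though the arm hides part of the top view.

Two readings did not match what I expected:
- **Finger gap:** It read about 43 mm on the catches, not the 48 mm given for squeezed home. I took this to be give in the catches and pads; it stayed steady at 42.4–43.1 mm.
- **Closing force:** Closing the fingers pressed down on the cassette with up to about 28 N for a moment, below the 40 N limit. I eased most of that off before lifting.

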